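# Line up the hinge knuckles for the pin

### The arm

A 6-joint arm with a two-finger parallel gripper is mounted at the origin on the work surface. World frame = base frame: x ahead of the robot, y to its left, z up, the work surface at z = 0. Lengths are in m, angles in rad, forces in N, time in s.
With the tool pointing down it reaches from about 0.15 to 0.775 m from the base axis. Payload 6.1 kg.
Tool frame: the origin (TCP) lies on the mounting face of the last link; the fingertips stand 173 mm ahead of it and the grasp point (between the pads) lies 155 mm ahead of it; z points along the fingers, y is the line along which they close (so a half turn about z gives the same grasp; the last joint's range is limited). The gripper opens to 85 mm and grips with 20 to 120 N. Pads are 22 mm wide; open, the fingers measure 114 mm over their backs; the gripper's body (76 mm by 85 mm) begins 54 mm behind the grasp point. The pads swing forward as they close: fully open they stand 13 mm farther back than shut.
Start: joints at [1.328, 0.126, -0.04, 1.405, 0, 1.571], TCP at [0.126, 0.51, 0.405] pointing down, gripper open.
Joint ranges: [-2.72, 2.72], [-0.95, 1.95], [-1.27, 1.35], [-1.78, 2.02], [-1.46, 1.47], [-3.14, 3.14]. Speed limits (rad/s): [2.39, 2.39, 3.01, 3.14, 3.14, 3.14].

### API

Orientations are given as a rotation vector (axis times angle).
In Python, from bench import manip gives the robot as it stands.
- The arm moves only by the tool move_arm, never from a script. Its argument "deltas" is a list of rows, each an object with "angular": the turn, a rotation vector about the tool's x, y, z in degrees, a list of three; "offset": the shift along the tool's x, y, z in mm, a list of three; "gripper": the closure, from 0 (fully open) to 1 (shut). In form: [{"angular": [wx, wy, wz], "offset": [dx, dy, dz], "gripper": gripper}, ...]. A call has 1 to 8 rows; each row shifts and turns the commanded pose from where the row before left it, along the tool's axes as they then stand; what a row does not reach is not made up. A row lasts 1/8 s, in which the tool goes at most 62.5 mm and 10.7 degrees, less where a joint would pass 70% of its speed; a pose out of reach is approached as far as the arm can. A call is refused whole if a number of a shift passes 62.5 or a number of a turn 10.7, either way. A call with a gripper value outside its range is refused whole. The fingers move at their own pace and stop on an object; "force" is the grip in N (left out, the last holds). Time passes only in rows, so rows that do not move let the fingers close. It gives the time, the measured TCP pose, the force, the opening and the grip force at its end, in the units of the state.
- manip.state(): the state, without advancing time (a new reading comes with each control period).
- manip.capture(name): name is "scene" or "top" or "wrist"; returns (picture, depth): 384x512x3 uint8, red, green, blue; 384x512 float32, m along the optical axis (not along the pixel's ray), 0 where there is no reading.
- manip.calibration(name): a dict with "fx", "fy", "cx", "cy" (pixels), "view" (4x4, takes a point from world to camera coordinates); the wrist camera has in their place "tool_from_camera" (4x4, takes a point from camera to tool coordinates, whose origin is the TCP and whose axes are the flange's). Camera axes: x right, y down, z forward; pixel columns grow to the right and rows downward; lengths in m; the calibration is good to about 2 mm. A picture is of the moment at which its call begins: read the wrist's pose just before it. calibration takes no time and is no camera call.
- manip.job_done(): hands the job in; it is judged then, once.
The state is a dict: "time_s": time; "joints": joint angles; "joint_vel": joint speeds; "tau": joint torques, N m; "tool_pos": TCP position; "ee_rot": TCP orientation; "ft_force": force on the tool from outside, world axes, zero at the start; "wrist_torque": the same for the moment, N m; "grip_width": opening from 0.0 (shut) to 1.0 (fully open); "grip_force": force on a finger pad.
Only numpy, scipy, OpenCV 4.12 (cv2) and the standard library are available. Lean on these libraries where they do the work, as an engineer would, in place of code of your own. Each camera call takes 0.05 s, during which the arm holds its last target. There are 200 camera calls.

### The job

The wooden packing stick lying in the knuckle gap of the hinge on the vice is in the way: take it off and lay it flat in the open drawer. Then pick up the loose wooden block whose hinge leaf has the single middle knuckle and bring that knuckle into the gap from the robot's side, the two leaves level and in one plane like a hinge opened flat, so that all three knuckle holes line up for the pin. Finish while still holding the block there in the gripper, not leaning on the vice, and leave the other things on the bench where they are.

Things in the scene. Friction and masses are not known exactly. Their poses are not given: they have to be found in the camera images.
- jamb: Red bench vice fixed to the bench, gripping a light wooden block 90 x 80 mm with a steel hinge leaf on its flat top, 122 mm above the bench. Origin on the bench under the block's middle; z up; its -x side, where the knuckles overhang, faces roughly the robot. Extent: x +-65 mm, y -97 to 80 mm (T-bar on the -y side, 80 mm high). Only the knuckles stand above the leaf, to 130 mm.
- jamb_axis (a point): Mid-point of the fixed hinge axis, at x = -61 mm, z = 120 mm of jamb, axes the same; the hinge axis runs along y. Two steel knuckles (tubes 20 mm outside, 10 mm hole) lie at y = 16 to 40 and -40 to -16 mm; the gap between is 32 mm wide, open above, below and to -x. Leaf (4 mm thick) and block begin 16 mm behind the axis (+x).
- stick: Loose plain wooden packing stick 120 x 22 x 24 mm (x, y, z), 45 g. Starts lying on the fixed leaf along the jamb's x, its front end over the gap between the knuckles, its middle over the leaf. Origin in the centre of its underside, x along its length, z up.
- stick_mid (a point): Centre of the stick, 12 mm above its origin.
- unit: Low grey drawer unit fixed on the bench, 240 x 260 x 95 mm (x, y, z); origin in the centre of its underside; the drawer slides out to its -x side, roughly towards the robot. Its roof, which covers the rear of the drawer, begins at x = -105 mm.
- drawer_front (a point): On the drawer's floor (22 mm above the bench), middle of the inner face of the drawer front; axes as unit, x points to the rear, y across. Inside: y = -109 to 109 mm, 195 mm long in x, but open from above only from x = 0 to the drawer's joint value less 6 mm. Sides 51 mm, front 60 mm above the floor; front 21 mm thick, with a bar handle 35 mm out.
- unit_drawer0 (a joint): How far the drawer is pulled out, m (0 shut, 0.166 at most); it starts open, 0.14 to 0.16, and slides with about 1 N of friction.
- flap: The loose block to bring: light wood 90 x 36 x 40 mm (x, y, z) with a steel leaf 4 mm thick and 32 mm wide on its top, and ONE knuckle in the middle of its +x end. 140 to 280 g. Origin in the centre of the wood's underside; x points to the knuckle; z up. It lies on the bench to the robot's right, its knuckle roughly away from the robot.
- flap_axis (a point): Centre of the loose block's knuckle (tube 20 mm outside, 10 mm hole, 26 mm long along y), at x = 61, y = 0, z = 42 mm of flap, axes the same. The wood ends 16 mm behind it; a 26 mm wide tongue of the leaf joins them.
- spare: A look-alike block, same wood 90 x 36 x 40 mm, but its leaf ends in TWO short knuckles with a gap between them (48 mm wide overall). Not wanted: leave it. Origin and axes as for flap. Which of the two blocks lies nearer changes.
- pin: Bystander: steel hinge pin 110 mm long, 8 mm thick, lying on the bench; origin under its middle, x along it.
- hammer: Bystander: hammer lying on the bench at the far right, about 260 mm long along its x, handle towards its -x.
- handle_a: Bystander: turned wooden tool handle lying on the bench before the vice, 115 mm long, 30 mm thick.
- handle_b: Bystander: a second such wooden tool handle, behind the vice.
- pliers: Bystander: pliers, 150 mm long, red grips, lying flat behind and right of the vice.
- tin: Bystander: open steel tin, 64 mm wide and 45 mm high, behind the vice.
There are look-alikes about, which are no part of the job. Leave any black or yellow look-alike of the stick alone. What is shaped like the flap but green or orange is not meant.

How it is judged:
By the outcome, as a careful person would: the job done as asked, in the order asked, and still so for the second after the job is handed in, while the arm keeps its last pose, push and grip.
It also fails if it takes over 59 s, if anything falls off the work surface, if the arm or the gripper's body presses on something with over 40 N, if the wrist force passes 120 N, or if a joint passes its speed limit or range.

## Working session

There is one attempt and no reset: what is moved stays moved. The work goes in short steps, Python scripts to look and compute and a tool call to move; the robot and the scene stay as the last step left them, time stands still between calls to the robot, and variables do not carry over. Pictures are saved under pics/ and viewed, at most 10 in all, crops included, and the job is handed in when it is done.

Besides the shell and the picture viewer there is one more tool, called after "Request:" by a JSON object that holds its "fn" and its "kwargs", one argument or row to a line. move_arm: Moves the arm, as the interface text tells. Its arguments: {"type":"object","properties":{"deltas":{"type":"array"},"force":{"type":"number"}},"required":["deltas"]}

```bash
ls; mkdir -p pics
cat > h.py <<'E'
import numpy as np, cv2
from bench import manip
from scipy.spatial.transform import Rotation as R
def cal(n):
    c=manip.calibration(n)
    if 'view' in c: return c,np.linalg.inv(np.array(c['view']))
    s=manip.state(); T=np.eye(4); T[:3,:3]=R.from_rotvec(s['ee_rot']).as_matrix(); T[:3,3]=s['tool_pos']
    return c,T@np.array(c['tool_from_camera'])
def cloud(n):
    c,W=cal(n); p,d=manip.capture(n)
    v,u=np.mgrid[:384,:512]
    P=np.stack([(u-c['cx'])/c['fx']*d,(v-c['cy'])/c['fy']*d,d,np.ones_like(d)],-1)@W.T
    P[d==0]=np.nan
    return p,P[...,:3]
def ray(c,W,u,v,z):
    d=W[:3,:3]@np.array([(u-c['cx'])/c['fx'],(v-c['cy'])/c['fy'],1]); o=W[:3,3]
    return o+d*(z-o[2])/d[2]
def save(n,p): cv2.imwrite('pics/'+n+'.png',p[...,::-1])
E
python3 - <<'E'
from h import *
for n in('scene','top'):
    p,P=cloud(n); save(n+'0',p); np.savez(n+'0',p=p,P=P)
    print(n,cal(n)[1].round(2).tolist(),cal(n)[0]['fx'])
print(manip.state())
print(manip.calibration('wrist'))
E
```

```text
pics
scene [[0.33, 0.49, -0.81, 1.56], [0.94, -0.19, 0.28, -0.5], [-0.02, -0.85, -0.52, 0.79], [0.0, 0.0, 0.0, 1.0]] 446.4626947756705
top [[-0.02, -0.99, 0.16, 0.32], [-1.0, 0.02, 0.0, -0.17], [-0.01, -0.16, -0.99, 1.31], [0.0, 0.0, 0.0, 1.0]] 426.4065071995346
{'time_s': 0.1, 'joints': array([ 1.32799561e+00,  1.26332193e-01, -4.04900839e-02,  1.40541205e+00,
       -8.75807844e-06,  1.57080564e+00]), 'joint_vel': array([-5.09528606e-04, -2.03025044e-03,  3.87223598e-03, -5.57961330e-04,
        9.43760359e-05,  5.72548158e-04]), 'tau': array([-6.57808378e-04, -4.36910069e+01,  3.53603339e+01,  1.38715608e-02,
       -9.20998787e-05, -1.41712741e-05]), 'tool_pos': array([0.12619465, 0.50948762, 0.40400735]), 'ee_rot': array([-3.80448712e-01, -3.11830381e+00,  2.24372856e-03]), 'ft_force': array([ 0.60018605, -1.1842904 , -0.41545413]), 'wrist_torque': array([-0.00893374, -0.02443355,  0.01639165]), 'grip_force': 0.0, 'grip_width': 1.0013906472542218}
{'fx': 274.12913189728016, 'fy': 274.12913189728016, 'cx': 254.93252342400734, 'cy': 192.36453711530186, 'tool_from_camera': array([[ 7.04017588e-04, -9.46074481e-01, -3.23948423e-01,
         8.50539778e-02],
       [ 9.99999717e-01,  7.52051808e-04, -2.30889710e-05,
        -6.90396485e-04],
       [ 2.65469883e-04, -3.23948315e-01,  9.46074743e-01,
         3.05201553e-02],
       [ 0.00000000e+00,  0.00000000e+00,  0.00000000e+00,
         1.00000000e+00]])}
```

View pics/top0.png

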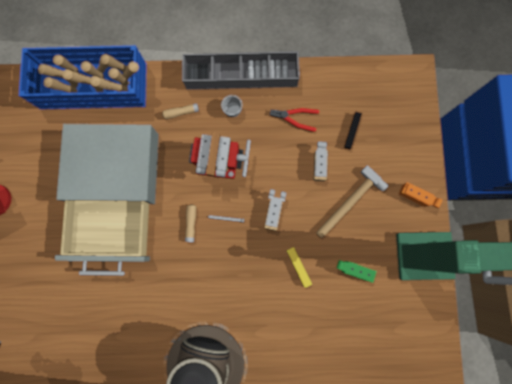

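View pics/scene0.png

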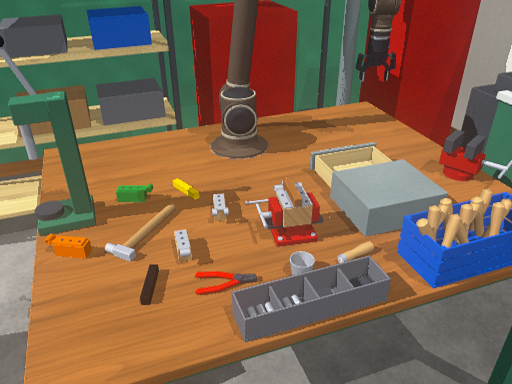

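Top view: the vice with the stick is at about (216,156), the drawer at (105,230) and the pin at (226,219). Candidates for the flap:
- Block at (273,210), which seems to have two nubs and so would be the spare.
- Block at (320,160), which seems to have a single nub.
- Green one at (357,271) and orange one at (420,195), neither of which is meant.

Candidates for the stick: the wood one on the vice at (216,150), yellow at (299,267), black at (353,130). I'll check with a close crop.

Run:
```python
from h import *
p=np.load('top0.npz')['p']
a=cv2.resize(p[125:190,180:260],None,fx=5,fy=5,interpolation=cv2.INTER_CUBIC)
b=cv2.resize(p[130:240,255:340],None,fx=4.5,fy=4.5,interpolation=cv2.INTER_CUBIC)
o=np.zeros((500,790,3),np.uint8); o[:a.shape[0],:a.shape[1]]=a; o[:b.shape[0],405:405+b.shape[1]]=b
save('crop1',o)
```

```text
(no output)
```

View pics/crop1.png

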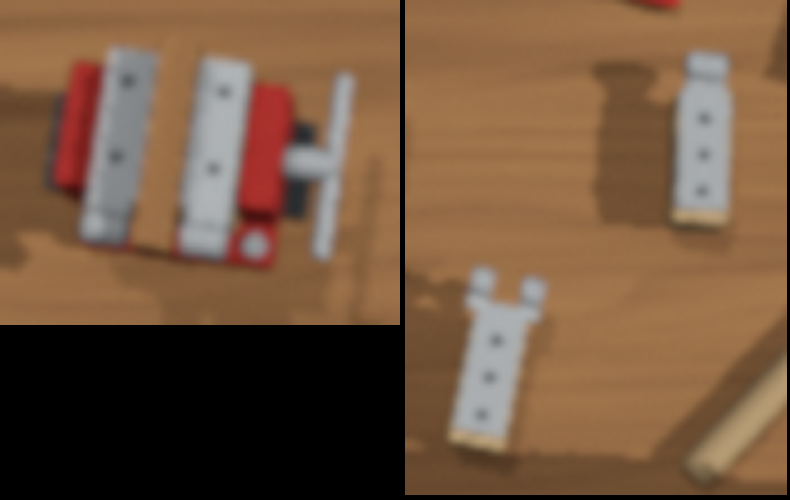

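Confirmed: the flap is the one at (320,160) with one nub, and (273,210) is the two-knuckle spare. The stick lies between the two leaves at crop (165,145). Next I measure.

```bash
cat >> h.py <<'E'
def rect(Q):
    (c,(w,h),a)=cv2.minAreaRect((Q[:,:2]*1000).astype(np.float32)); a=np.deg2rad(a)
    if w<h: w,h,a=h,w,a+np.pi/2
    if np.cos(a)<0: a+=np.pi
    return np.round(c,1),round(w,1),round(h,1),round((np.rad2deg(a)+180)%360-180,2)
E
python3 - <<'E'
from h import *
for n in('top','scene'):
    f=np.load(n+'0.npz'); p,P=f['p'],f['P']; hsv=cv2.cvtColor(p,cv2.COLOR_RGB2HSV)
    def sel(u0,v0,x,y,r,z0,z1,m=None):
        k=(np.hypot(P[...,0]-x,P[...,1]-y)<r)&(P[...,2]>z0)&(P[...,2]<z1)
        if m is not None:k&=m
        return P[k]
    if n=='top':
        X={'vice':P[156,216],'flap':P[160,320],'spare':P[210,273],'drawer':P[230,105],'pin':P[219,226],'handle':P[222,190]}
        for k,v in X.items(): print(k,v.round(3))
    wood=hsv[...,1]>70
    for nm,a in {'stick':('vice',.1,.135,.16),'leaf':('vice',.075,.112,.134),'flap':('flap',.08,.03,.07),'spare':('spare',.08,.03,.07),
       'handle_a':('handle',.08,.015,.05)}.items():
        Q=sel(0,0,X[a[0]][0],X[a[0]][1],a[1],a[2],a[3])
        if len(Q)>5: print(n,nm,len(Q),rect(Q),np.median(Q[:,2]).round(4))
    Q=sel(0,0,*X['drawer'][:2],.25,.085,.12); print(n,'roof',rect(Q),np.median(Q[:,2]))
    Q=sel(0,0,*X['drawer'][:2],.12,.005,.035,wood);Q=Q[Q[:,0]<X['drawer'][0]+.1]; print('floor',np.median(Q[:,2]),np.percentile(Q,[2,98],axis=0).round(3).tolist())
    Q=sel(0,0,*X['drawer'][:2],.2,.065,.09);Q=Q[Q[:,0]<X['drawer'][0]]; print('rim',rect(Q))
E
```

```text
vice [ 0.59  -0.049  0.135]
flap [ 0.591 -0.355  0.045]
spare [ 0.443 -0.208  0.044]
drawer [0.396 0.298 0.025]
pin [ 0.422 -0.065  0.003]
handle [0.414 0.042 0.022]
top stick 349 (array([595.7, -39.1]), 120.1, 22.3, np.float64(-8.63)) 0.1451
top leaf 802 (array([595., -39.]), 121.9, 118.3, np.float64(81.48)) 0.1216
top flap 435 (array([ 590.5, -356.5]), 115.6, 37.0, np.float64(-3.62)) 0.0426
top spare 458 (array([ 444.5, -210.1]), 115.9, 47.6, np.float64(-13.06)) 0.0433
top handle_a 317 (array([413.3,  43.3]), 112.5, 27.9, np.float64(-1.64)) 0.0248
top roof (array([475.5, 287.5]), 339.0, 263.0, np.float64(-2.1)) 0.09451768205156419
floor 0.021840731542473013 [[0.328, 0.199, 0.016], [0.482, 0.399, 0.028]]
rim (array([330.7, 292.4]), 255.2, 127.6, np.float64(89.55))
scene stick 247 (array([597.3, -42.5]), 125.3, 23.6, np.float64(-8.57)) 0.1468
scene leaf 632 (array([600.7, -42.7]), 123.3, 119.7, np.float64(77.2)) 0.1231
scene flap 352 (array([ 595.7, -360.4]), 119.4, 36.1, np.float64(-4.27)) 0.0452
scene spare 269 (array([ 447. , -213.2]), 120.7, 48.0, np.float64(-13.63)) 0.0454
scene roof (array([477.8, 281.9]), 332.6, 265.4, np.float64(-1.97)) 0.09616126588484925
floor 0.024466912116562933 [[0.323, 0.227, 0.02], [0.367, 0.398, 0.035]]
rim (array([333.3, 287.5]), 254.9, 122.6, np.float64(89.63))
```

```bash
cat >> h.py <<'E'
def down(yaw):  # tool down, tool y at world angle yaw (deg)
    a=np.deg2rad(yaw); y=np.array([np.cos(a),np.sin(a),0]); z=np.array([0,0,-1.]); return np.stack([np.cross(y,z),y,z],1)
def plan(pos,yaw):
    s=manip.state(); A=R.from_rotvec(s['ee_rot']).as_matrix(); d=(np.array(pos)-np.array(s['tool_pos'])*1000)
    D=down(yaw)
    print('shift first, then turn: offset',(A.T@d).round(1),'(after turn:',(D.T@d).round(1),') turn',R.from_matrix(A.T@D).as_rotvec(degrees=True).round(2),'yaw now',np.rad2deg(np.arctan2(A[1,1],A[0,1])).round(2))
E
python3 -c "
from h import *
plan((596,-40,400),81.4)"
```

```text
shift first, then turn: offset [-588.1 -420.4    4.6] (after turn: [-546.7 -473.1    4. ] ) turn [-0.08 -0.   -5.31] yaw now 76.09
```

Request:
{"fn": "move_arm", "kwargs": {
  "deltas": [
    {"angular": [0,0,0],"offset": [-42,-30,0],"gripper": 0},
    {"angular": [0,0,0],"offset": [-42,-30,0],"gripper": 0},
    {"angular": [0,0,0],"offset": [-42,-30,0],"gripper": 0},
    {"angular": [0,0,0],"offset": [-42,-30,0],"gripper": 0},
    {"angular": [0,0,0],"offset": [-42,-30,0],"gripper": 0},
    {"angular": [0,0,0],"offset": [-42,-30,0],"gripper": 0},
    {"angular": [0,0,0],"offset": [-42,-30,0],"gripper": 0},
    {"angular": [0,0,0],"offset": [-42,-30,0],"gripper": 0}
  ]
}}

```text
time_s: 1.1
tool_pos: [0.3954, 0.1943, 0.4045]
ee_rot: [-0.38, -3.118, 0.0]
ft_force: [-0.0, 1.5, 0.3]
grip_width: 1.001
grip_force: 0.0
```

Request:
{"fn": "move_arm", "kwargs": {
  "deltas": [
    {"angular": [0,0,0],"offset": [-42,-30,0],"gripper": 0},
    {"angular": [0,0,0],"offset": [-42,-30,0],"gripper": 0},
    {"angular": [0,0,0],"offset": [-42,-30,0],"gripper": 0},
    {"angular": [0,0,0],"offset": [-42,-30,0],"gripper": 0},
    {"angular": [0,0,0],"offset": [-42,-30,0],"gripper": 0},
    {"angular": [0,0,0],"offset": [-42,-30,4],"gripper": 0},
    {"angular": [0,0,-5.3],"offset": [0,0,0],"gripper": 0},
    {"angular": [0,0,0],"offset": [0,0,0],"gripper": 0}
  ]
}}

```text
time_s: 2.1
tool_pos: [0.5962, -0.04, 0.3998]
ee_rot: [-0.239, -3.131, -0.0]
ft_force: [0.1, -0.4, 0.0]
grip_width: 1.002
grip_force: 0.0
```

Run:
```python
from h import *
plan((596,-40,400),81.4)
p,P=cloud('wrist'); save('w1',p); np.savez('w1',p=p,P=P)
k=(P[...,2]>.135)&(P[...,2]<.16)&(np.hypot(P[...,0]-.596,P[...,1]+.04)<.1)
print(rect(P[k]),np.median(P[k][:,2]))
```

```text
shift first, then turn: offset [ 0.2  0.  -0.2] (after turn: [ 0.2  0.  -0.2] ) turn [-0.   -0.1  -0.12] yaw now 81.28
(array([595.6, -41.8]), 119.8, 22.1, np.float64(-8.66)) 0.1462412512495601
```

View pics/w1.png

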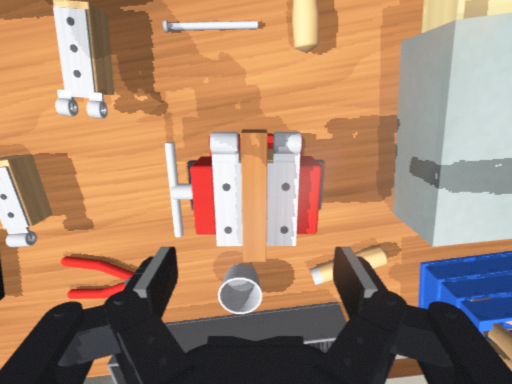

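The wrist view shows the stick at (254,195), the fixed knuckles at (224,142) and (287,142), and the leaf reaching down to about row 245. I'll measure the jamb pose from these.

Run:
```python
from h import *
f=np.load('w1.npz');p,P=f['p'],f['P']; hsv=cv2.cvtColor(p,cv2.COLOR_RGB2HSV)
k=(P[...,2]>.114)&(P[...,2]<.134)&(hsv[...,1]<50)&(np.hypot(P[...,0]-.596,P[...,1]+.04)<.09)
Q=P[k]; print(len(Q),rect(Q))
for t in (-8.0,-8.65,-9.3):
    a=np.deg2rad(t); ex=np.array([np.cos(a),np.sin(a)]); ey=np.array([-ex[1],ex[0]])
    q=np.c_[(Q[:,:2]-[.5956,-.0418])@ex,(Q[:,:2]-[.5956,-.0418])@ey,Q[:,2]]*1000
    # outer edges of leaf as function of x
    out=[]
    for x0 in range(-60,45,15):
        m=q[(q[:,0]>x0)&(q[:,0]<x0+15)]
        if len(m): out.append((x0,m[:,1].min().round(1),m[:,1].max().round(1),m[m[:,1]<0][:,1].max().round(1),m[m[:,1]>0][:,1].min().round(1),np.median(m[:,2]).round(1)))
    print(t,q[:,0].min().round(1),q[:,0].max().round(1)); print(*out,sep='\n')
    kn=q[(q[:,2]>126)]; print('kn',kn.min(0).round(1),kn.max(0).round(1), 'top x',np.median(kn[kn[:,2]>128.5],axis=0).round(1))
```

```text
6371 (array([595.7, -40.2]), 114.3, 80.2, np.float64(-8.44))
-8.0 -57.5 56.8
(-60, np.float64(-37.5), np.float64(41.4), np.float64(-14.0), np.float64(18.0), np.float64(128.9))
(-45, np.float64(-37.8), np.float64(41.9), np.float64(-14.1), np.float64(17.9), np.float64(123.1))
(-30, np.float64(-38.1), np.float64(41.8), np.float64(-12.1), np.float64(12.7), np.float64(122.3))
(-15, np.float64(-38.5), np.float64(41.3), np.float64(-12.5), np.float64(12.7), np.float64(122.4))
(0, np.float64(-38.3), np.float64(41.6), np.float64(-12.4), np.float64(12.7), np.float64(122.2))
(15, np.float64(-38.2), np.float64(41.4), np.float64(-12.4), np.float64(12.8), np.float64(122.3))
(30, np.float64(-38.5), np.float64(41.1), np.float64(-12.9), np.float64(12.8), np.float64(122.3))
kn [-56.3 -37.6 126. ] [-38.7  41.5 131.8] top x [-47.6  18.4 129.6]
-8.65 -57.3 57.1
(-60, np.float64(-38.0), np.float64(40.8), np.float64(-14.6), np.float64(17.5), np.float64(129.0))
(-45, np.float64(-38.2), np.float64(41.5), np.float64(-14.5), np.float64(17.4), np.float64(123.0))
(-30, np.float64(-38.4), np.float64(41.6), np.floa
[... 583 characters left out ...]
.2), np.float64(16.9), np.float64(128.9))
(-45, np.float64(-38.6), np.float64(41.1), np.float64(-14.8), np.float64(16.9), np.float64(123.1))
(-30, np.float64(-38.7), np.float64(41.4), np.float64(-12.7), np.float64(12.0), np.float64(122.3))
(-15, np.float64(-38.7), np.float64(41.4), np.float64(-12.8), np.float64(12.4), np.float64(122.4))
(0, np.float64(-38.2), np.float64(41.7), np.float64(-12.1), np.float64(12.7), np.float64(122.3))
(15, np.float64(-37.7), np.float64(42.0), np.float64(-12.1), np.float64(13.1), np.float64(122.3))
(30, np.float64(-37.5), np.float64(42.1), np.float64(-12.2), np.float64(13.5), np.float64(122.3))
kn [-57.1 -38.6 126. ] [-38.8  40.5 131.8] top x [-47.6  17.3 129.6]
```

Request:
{"fn": "move_arm", "kwargs": {
  "deltas": [
    {"angular": [0,0,0],"offset": [0,-1.8,40],"gripper": 0.4},
    {"angular": [0,0,0],"offset": [0,0,40],"gripper": 0.4},
    {"angular": [0,0,0],"offset": [0,0,20],"gripper": 0.4},
    {"angular": [0,0,0],"offset": [0,0,0],"gripper": 1},
    {"angular": [0,0,0],"offset": [0,0,0],"gripper": 1},
    {"angular": [0,0,0],"offset": [0,0,0],"gripper": 1},
    {"angular": [0,0,0],"offset": [0,0,0],"gripper": 1},
    {"angular": [0,0,0],"offset": [0,0,0],"gripper": 1}
  ],
  "force": 30
}}

```text
time_s: 3.15
tool_pos: [0.596, -0.0412, 0.3016]
ee_rot: [0.236, 3.131, 0.0]
ft_force: [-1.0, 0.5, 3.3]
grip_width: 0.251
grip_force: 34.3
```

Request:
{"fn": "move_arm", "kwargs": {
  "deltas": [
    {"angular": [0,0,0],"offset": [0,0,-25],"gripper": 1},
    {"angular": [0,0,0],"offset": [0,0,-40],"gripper": 1},
    {"angular": [0,0,0],"offset": [0,0,-35],"gripper": 1}
  ]
}}

```text
time_s: 3.52
tool_pos: [0.5956, -0.0413, 0.4019]
ee_rot: [0.236, 3.133, -0.0]
ft_force: [-0.3, -0.5, -1.2]
grip_width: 0.249
grip_force: 33.8
```

Run:
```python
from h import *
P=np.load('top0.npz')['P']
a=np.deg2rad(-2.); ex=np.array([np.cos(a),np.sin(a)]); ey=np.array([-ex[1],ex[0]]); c=np.array([.4,.29])
q=np.concatenate([np.stack([(P[...,:2]-c)@ex,(P[...,:2]-c)@ey],-1)*1000,P[...,2:]*1000],-1)
q=q[(abs(q[...,0])<330)&(abs(q[...,1])<140)]
r=q[abs(q[:,2]-95)<4]; print('roof',np.percentile(r,[1,99],axis=0).round())
for y0 in(-100,-50,0,50):
    r=q[(abs(q[:,2]-95)<4)&(q[:,1]>y0)&(q[:,1]<y0+40)]; f=q[(abs(q[:,2]-82)<4)&(q[:,0]<0)&(q[:,1]>y0)&(q[:,1]<y0+40)]
    print(y0,r[:,0].min().round(1),f[:,0].min().round(1),f[:,0].max().round(1))
s=q[(abs(q[:,2]-73)<4)&(q[:,0]>-50)&(q[:,0]<50)]; print('sides',s[:,1].min(),s[s[:,1]<0][:,1].max(),s[s[:,1]>0][:,1].min(),s[:,1].max())
plan((400,290,402),-2)
```

```text
roof [[  80. -128.   91.]
 [ 301.  127.   99.]]
-100 78.1 -94.6 -80.0
-50 77.7 -92.3 -80.7
0 77.7 -93.0 -81.3
50 79.4 -93.7 -79.3
sides -116.6433121248465 -108.6664580194251 107.17458321963895 115.4621763604646
shift first, then turn: offset [ 2.431e+02  2.982e+02 -1.000e-01] (after turn: [ 3.243e+02 -2.071e+02 -1.000e-01] ) turn [-0.000e+00  1.000e-02  8.338e+01] yaw now 81.38
```

Request:
{"fn": "move_arm", "kwargs": {
  "deltas": [
    {"angular": [0,0,0],"offset": [30,37,0],"gripper": 1},
    {"angular": [0,0,0],"offset": [30,37,0],"gripper": 1},
    {"angular": [0,0,0],"offset": [30,37,0],"gripper": 1},
    {"angular": [0,0,0],"offset": [30,37,0],"gripper": 1},
    {"angular": [0,0,0],"offset": [30,37,0],"gripper": 1},
    {"angular": [0,0,0],"offset": [30,37,0],"gripper": 1},
    {"angular": [0,0,0],"offset": [30,37,0],"gripper": 1},
    {"angular": [0,0,0],"offset": [30,37,0],"gripper": 1}
  ]
}}

```text
time_s: 4.53
tool_pos: [0.4018, 0.2885, 0.4009]
ee_rot: [0.236, 3.132, 0.0]
ft_force: [0.8, 0.1, -0.6]
grip_width: 0.246
grip_force: 33.8
```

Request:
{"fn": "move_arm", "kwargs": {
  "deltas": [
    {"angular": [0,0,10.4],"offset": [0,0,0],"gripper": 1},
    {"angular": [0,0,10.4],"offset": [0,0,0],"gripper": 1},
    {"angular": [0,0,10.4],"offset": [0,0,0],"gripper": 1},
    {"angular": [0,0,10.4],"offset": [0,0,0],"gripper": 1},
    {"angular": [0,0,10.4],"offset": [0,0,0],"gripper": 1},
    {"angular": [0,0,10.4],"offset": [0,0,0],"gripper": 1},
    {"angular": [0,0,10.4],"offset": [0,0,0],"gripper": 1},
    {"angular": [0,0,10.4],"offset": [0,0,0],"gripper": 1}
  ]
}}

```text
time_s: 5.52
tool_pos: [0.4027, 0.2873, 0.4007]
ee_rot: [2.263, 2.179, -0.0]
ft_force: [-0.3, 0.6, 0.0]
grip_width: 0.248
grip_force: 33.8
```

Run:
```python
from h import *
plan((402,289,202),-2)
p,P=cloud('scene'); save('s2',cv2.resize(p[100:250,280:480],None,fx=3,fy=3)); np.savez('s2',p=p,P=P)
m=(np.hypot(P[...,0]-.4,P[...,1]-.29)<.08)&(P[...,2]>.19)&(P[...,2]<.26); Q=P[m]
print(len(Q), np.percentile(Q,[1,50,99],axis=0).round(3))
print(manip.state()['joints'])
```

```text
shift first, then turn: offset [  1.7  -0.8 198.7] (after turn: [  1.7  -0.8 198.7] ) turn [-0.    0.01 -0.16] yaw now -2.16
360 [[0.388 0.223 0.224]
 [0.413 0.276 0.241]
 [0.429 0.343 0.259]]
[ 6.19623221e-01  6.84861078e-02 -1.12037627e-01  1.39027184e+00
 -5.84964425e-05  2.23345498e+00]
```

View pics/s2.png

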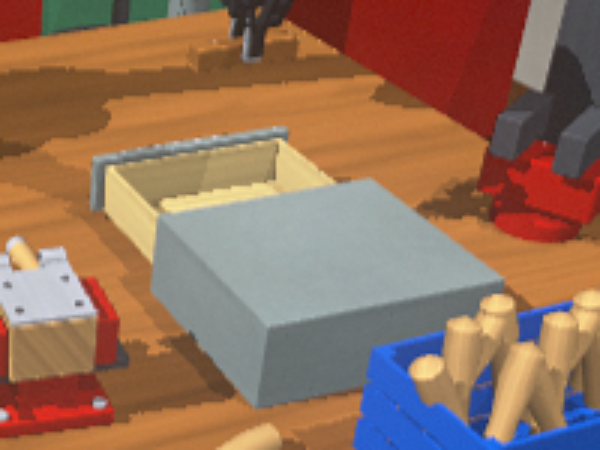

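The stick is held level at crop (243,50) above the drawer. I'll lower it now.

Request:
{"fn": "move_arm", "kwargs": {
  "deltas": [
    {"angular": [0,0,0],"offset": [1.7,-0.8,45],"gripper": 1},
    {"angular": [0,0,0],"offset": [0,0,45],"gripper": 1},
    {"angular": [0,0,0],"offset": [0,0,45],"gripper": 1},
    {"angular": [0,0,0],"offset": [0,0,35],"gripper": 1},
    {"angular": [0,0,0],"offset": [0,0,20],"gripper": 1},
    {"angular": [0,0,0],"offset": [0,0,6],"gripper": 1},
    {"angular": [0,0,0],"offset": [0,0,0],"gripper": 1}
  ]
}}

```text
time_s: 6.45
tool_pos: [0.4021, 0.2891, 0.2049]
ee_rot: [2.255, 2.187, -0.0]
ft_force: [-0.1, -0.1, 0.0]
grip_width: 0.251
grip_force: 33.8
```

Request:
{"fn": "move_arm", "kwargs": {
  "deltas": [
    {"angular": [0,0,0],"offset": [0,0,1.5],"gripper": 1},
    {"angular": [0,0,0],"offset": [0,0,1],"gripper": 1},
    {"angular": [0,0,0],"offset": [0,0,0],"gripper": 1}
  ]
}}

```text
time_s: 6.82
tool_pos: [0.4021, 0.2892, 0.2026]
ee_rot: [2.256, 2.186, 0.001]
ft_force: [-0.0, 0.2, -0.8]
grip_width: 0.25
grip_force: 33.8
```

Request:
{"fn": "move_arm", "kwargs": {
  "deltas": [
    {"angular": [0,0,0],"offset": [0,0,1],"gripper": 1},
    {"angular": [0,0,0],"offset": [0,0,1],"gripper": 1},
    {"angular": [0,0,0],"offset": [0,0,0],"gripper": 1}
  ]
}}

```text
time_s: 7.2
tool_pos: [0.4025, 0.2891, 0.2015]
ee_rot: [2.256, 2.185, 0.003]
ft_force: [-0.5, -3.7, 9.5]
grip_width: 0.247
grip_force: 35.0
```

Contact, so I release, rise and take a look.

Request:
{"fn": "move_arm", "kwargs": {
  "deltas": [
    {"angular": [0,0,0],"offset": [0,0,-0.8],"gripper": 0.5},
    {"angular": [0,0,0],"offset": [0,0,0],"gripper": 0.5},
    {"angular": [0,0,0],"offset": [0,0,0],"gripper": 0.5},
    {"angular": [0,0,0],"offset": [0,0,-20],"gripper": 0.5},
    {"angular": [0,0,0],"offset": [0,0,-50],"gripper": 0.5},
    {"angular": [0,0,0],"offset": [0,0,-50],"gripper": 0},
    {"angular": [0,0,0],"offset": [0,0,-50],"gripper": 0},
    {"angular": [0,0,0],"offset": [0,0,-20],"gripper": 0}
  ]
}}

```text
time_s: 8.2
tool_pos: [0.4022, 0.2893, 0.3942]
ee_rot: [2.256, 2.186, 0.007]
ft_force: [1.2, 0.7, -1.1]
grip_width: 0.999
grip_force: 0.0
```

Run:
```python
from h import *
p,P=cloud('wrist'); save('w3',p)
m=(np.hypot(P[...,0]-.402,P[...,1]-.289)<.075)&(P[...,2]>.036)&(P[...,2]<.06); Q=P[m]
print(len(Q),rect(Q),np.percentile(Q[:,2],[5,50,95]).round(4))
f=np.load('top0.npz')['P']; Q=f[(np.hypot(f[...,0]-.59,f[...,1]+.356)<.08)&(f[...,2]>.03)&(f[...,2]<.06)]
print(rect(Q)); plan((590,-357,400),86.3)
```

```text
1791 (array([400.5, 286.9]), 120.1, 21.9, np.float64(88.73)) [0.0451 0.0463 0.0475]
(array([ 590.5, -356.5]), 115.6, 37.0, np.float64(-3.62))
shift first, then turn: offset [-640.1  207.9   -5.8] (after turn: [-228.9 -632.9   -4.5] ) turn [ 3.800e-01  4.000e-02 -8.811e+01] yaw now -1.81
```

View pics/w3.png

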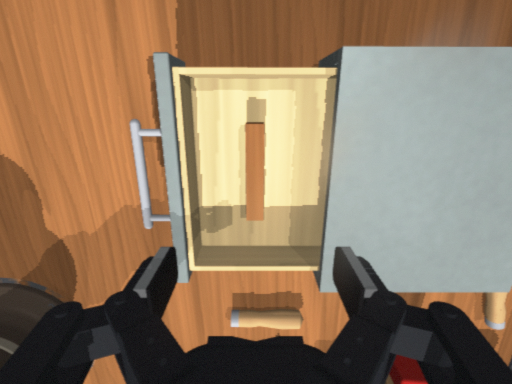

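The stick lies flat in the drawer at pixel (255,170), with its top at 46 mm as expected. On to the flap.

Request:
{"fn": "move_arm", "kwargs": {
  "deltas": [
    {"angular": [0,0,0],"offset": [-49,16,0],"gripper": 0},
    {"angular": [0,0,0],"offset": [-49,16,0],"gripper": 0},
    {"angular": [0,0,0],"offset": [-49,16,0],"gripper": 0},
    {"angular": [0,0,0],"offset": [-49,16,0],"gripper": 0},
    {"angular": [0,0,0],"offset": [-49,16,0],"gripper": 0},
    {"angular": [0,0,0],"offset": [-49,16,0],"gripper": 0},
    {"angular": [0,0,0],"offset": [-49,16,0],"gripper": 0},
    {"angular": [0,0,0],"offset": [-49,16,0],"gripper": 0}
  ]
}}

```text
time_s: 9.25
tool_pos: [0.5177, -0.1085, 0.3899]
ee_rot: [-2.256, -2.185, 0.001]
ft_force: [0.2, 0.3, 0.0]
grip_width: 1.002
grip_force: 0.0
```

Request:
{"fn": "move_arm", "kwargs": {
  "deltas": [
    {"angular": [0,0,-8],"offset": [0,0,0],"gripper": 0},
    {"angular": [0,0,-10],"offset": [0,0,0],"gripper": 0},
    {"angular": [0,0,-10],"offset": [0,0,0],"gripper": 0},
    {"angular": [0,0,-10],"offset": [0,0,0],"gripper": 0},
    {"angular": [0,0,-10],"offset": [0,0,0],"gripper": 0},
    {"angular": [0,0,-10],"offset": [0,0,0],"gripper": 0},
    {"angular": [0,0,-10],"offset": [0,0,0],"gripper": 0},
    {"angular": [0,0,-10],"offset": [0,0,0],"gripper": 0}
  ]
}}

```text
time_s: 10.25
tool_pos: [0.5175, -0.1067, 0.3898]
ee_rot: [-0.368, -3.118, -0.0]
ft_force: [-0.7, 0.1, -0.1]
grip_width: 0.997
grip_force: 0.0
```

Run:
```python
from h import *
plan((590,-357,390),86.3)
```

```text
shift first, then turn: offset [-128.8 -226.5   -0.4] (after turn: [-8.850e+01 -2.451e+02 -2.000e-01] ) turn [ 0.01 -0.09 -9.78] yaw now 76.52
```

Request:
{"fn": "move_arm", "kwargs": {
  "deltas": [
    {"angular": [0,0,-9.8],"offset": [0,0,0],"gripper": 0},
    {"angular": [0,0,0],"offset": [-18,-49,0],"gripper": 0},
    {"angular": [0,0,0],"offset": [-18,-49,0],"gripper": 0},
    {"angular": [0,0,0],"offset": [-18,-49,0],"gripper": 0},
    {"angular": [0,0,0],"offset": [-18,-49,0],"gripper": 0},
    {"angular": [0,0,0],"offset": [-16.5,-49,0],"gripper": 0},
    {"angular": [0,0,0],"offset": [0,0,50],"gripper": 0},
    {"angular": [0,0,0],"offset": [0,0,20],"gripper": 0}
  ]
}}

```text
time_s: 11.25
tool_pos: [0.5882, -0.3581, 0.316]
ee_rot: [-0.112, -3.135, -0.004]
ft_force: [-1.0, 0.3, 0.8]
grip_width: 1.0
grip_force: 0.0
```

Run:
```python
from h import *
c,W=cal('wrist'); p,P=cloud('wrist'); save('w4',p); np.savez('w4',p=p,P=P)
Q=P[(np.hypot(P[...,0]-.59,P[...,1]+.356)<.08)&(P[...,2]>.034)&(P[...,2]<.062)]
print(len(Q),rect(Q))
hsv=cv2.cvtColor(p,cv2.COLOR_RGB2HSV)
for t in(-3.6,-4.2,-4.8):
    a=np.deg2rad(t); ex=np.array([np.cos(a),np.sin(a)]); ey=np.array([-ex[1],ex[0]])
    q=np.c_[(Q[:,:2]-[.59,-.357])@ex,(Q[:,:2]-[.59,-.357])@ey,Q[:,2]]*1000
    print(t,q.min(0).round(1),q.max(0).round(1))
    for x0 in range(-60,60,15):
        m=q[(q[:,0]>x0)&(q[:,0]<x0+15)]
        if len(m)>5: print(x0,m[:,1].min().round(1),m[:,1].max().round(1),np.median(m[:,2]).round(1))
plan((590,-357,320),86.)
```

```text
4235 (array([ 590.8, -359.9]), 114.7, 36.1, np.float64(-4.38))
-3.6 [-56.5 -20.9  34.1] [58.1 15.8 53.2]
-60 -20.1 15.7 40.5
-45 -20.0 15.8 44.3
-30 -20.4 15.1 44.2
-15 -20.7 15.3 44.3
0 -20.3 14.5 44.2
15 -20.8 14.7 44.2
30 -20.9 14.7 44.7
45 -16.3 9.4 51.4
-4.2 [-56.3 -20.8  34.1] [58.3 15.4 53.2]
-60 -20.7 15.2 40.5
-45 -20.3 15.4 44.3
-30 -20.6 14.9 44.2
-15 -20.8 15.2 44.3
0 -20.1 14.6 44.2
15 -20.5 15.0 44.2
30 -20.6 15.0 44.7
45 -15.7 10.0 51.4
-4.8 [-56.4 -21.2  34.1] [58.5 15.3 53.2]
-60 -21.2 14.7 40.5
-45 -20.6 14.9 44.3
-30 -20.7 14.9 44.2
-15 -20.9 15.1 44.3
0 -20.0 14.8 44.2
15 -20.2 15.3 44.2
30 -20.3 15.3 44.7
45 -15.1 10.5 51.4
shift first, then turn: offset [-2.   0.7 -6. ] (after turn: [-2.   0.7 -6. ] ) turn [ 0.23 -0.43 -0.06] yaw now 85.94
```

View pics/w4.png

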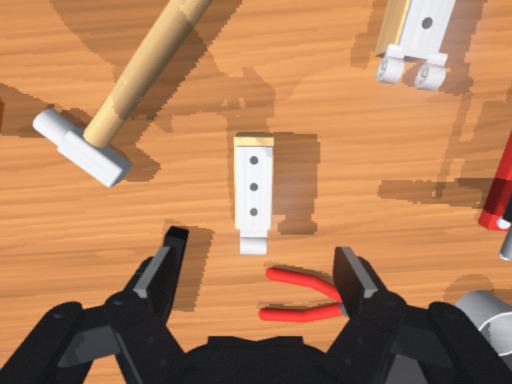

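The view confirms the single knuckle at (254,245), and the spare's two knuckles are at (390,70) and (431,77). Flap origin is about (577.8,-358.9), yaw -4.4°.

Request:
{"fn": "move_arm", "kwargs": {
  "deltas": [
    {"angular": [0,0,0],"offset": [-2,0,0],"gripper": 0.2}
  ]
}}

```text
time_s: 11.42
tool_pos: [0.5905, -0.3574, 0.3197]
ee_rot: [-0.11, -3.137, -0.002]
ft_force: [-1.1, -0.4, 0.4]
grip_width: 0.817
grip_force: 0.0
```

Run:
```python
from h import *
plan((592.8,-360,181),85.6)
```

```text
shift first, then turn: offset [ -2.8  -2.6 138.7] (after turn: [ -2.5  -2.4 138.7] ) turn [ 0.07 -0.14  0.38] yaw now 85.98
```

Request:
{"fn": "move_arm", "kwargs": {
  "deltas": [
    {"angular": [0,0,0.4],"offset": [-2.7,-2.5,40],"gripper": 0.2},
    {"angular": [0,0,0],"offset": [0,0,40],"gripper": 0.2},
    {"angular": [0,0,0],"offset": [0,0,35],"gripper": 0.2},
    {"angular": [0,0,0],"offset": [0,0,23],"gripper": 0.2},
    {"angular": [0,0,0],"offset": [0,0,0],"gripper": 0.2},
    {"angular": [0,0,0],"offset": [0,0,0],"gripper": 0.2}
  ]
}}

```text
time_s: 12.18
tool_pos: [0.594, -0.3604, 0.1851]
ee_rot: [0.12, 3.137, -0.002]
ft_force: [-0.6, 0.2, 0.1]
grip_width: 0.804
grip_force: 0.0
```

Request:
{"fn": "move_arm", "kwargs": {
  "deltas": [
    {"angular": [0,0,0],"offset": [0,0,0],"gripper": 1},
    {"angular": [0,0,0],"offset": [0,0,0],"gripper": 1},
    {"angular": [0,0,0],"offset": [0,0,0],"gripper": 1},
    {"angular": [0,0,0],"offset": [0,0,0],"gripper": 1},
    {"angular": [0,0,0],"offset": [0,0,0],"gripper": 1}
  ],
  "force": 60
}}

```text
time_s: 12.8
tool_pos: [0.5937, -0.3604, 0.1847]
ee_rot: [0.121, 3.137, -0.002]
ft_force: [-0.1, 0.2, 6.1]
grip_width: 0.411
grip_force: 61.5
```

Run:
```python
from h import *
plan((592.8,-360,181),85.6)
```

```text
shift first, then turn: offset [0.9 0.4 3.7] (after turn: [0.9 0.4 3.7] ) turn [-0.06  0.14 -0.01] yaw now 85.59
```

Request:
{"fn": "move_arm", "kwargs": {
  "deltas": [
    {"angular": [0,0,0],"offset": [0,0,-15],"gripper": 1},
    {"angular": [0,0,0],"offset": [0,0,-40],"gripper": 1},
    {"angular": [0,0,0],"offset": [0,0,-50],"gripper": 1},
    {"angular": [0,0,0],"offset": [0,0,-50],"gripper": 1},
    {"angular": [0,0,0],"offset": [0,0,-15],"gripper": 1},
    {"angular": [0,0,0],"offset": [0,0,0],"gripper": 1}
  ]
}}

```text
time_s: 13.55
tool_pos: [0.5933, -0.3603, 0.3538]
ee_rot: [0.121, 3.138, -0.001]
ft_force: [0.4, -0.2, -3.1]
grip_width: 0.411
grip_force: 60.6
```

Run:
```python
from h import *
plan((455,-19,353),81.5)
```

```text
shift first, then turn: offset [1.641e+02 3.296e+02 3.000e-01] (after turn: [187.2 317.1   0.8] ) turn [-0.04  0.08  4.09] yaw now 85.59
```

Request:
{"fn": "move_arm", "kwargs": {
  "deltas": [
    {"angular": [0,0,0],"offset": [20.5,41,0],"gripper": 1},
    {"angular": [0,0,0],"offset": [20.5,41,0],"gripper": 1},
    {"angular": [0,0,0],"offset": [20.5,41,0],"gripper": 1},
    {"angular": [0,0,0],"offset": [20.5,41,0],"gripper": 1},
    {"angular": [0,0,0],"offset": [20.5,41,0],"gripper": 1},
    {"angular": [0,0,0],"offset": [20.5,41,0],"gripper": 1},
    {"angular": [0,0,0],"offset": [20.5,41,0],"gripper": 1},
    {"angular": [0,0,4.1],"offset": [20.5,42,0],"gripper": 1}
  ]
}}

```text
time_s: 14.55
tool_pos: [0.4536, -0.0183, 0.3504]
ee_rot: [-0.236, -3.129, 0.0]
ft_force: [-0.1, 0.9, -1.7]
grip_width: 0.411
grip_force: 60.6
```

Request:
{"fn": "move_arm", "kwargs": {
  "deltas": [
    {"angular": [0,0,0],"offset": [0,0,40],"gripper": 1},
    {"angular": [0,0,0],"offset": [0,0,40],"gripper": 1},
    {"angular": [0,0,0],"offset": [0,0,8],"gripper": 1},
    {"angular": [0,0,0],"offset": [0,0,0],"gripper": 1},
    {"angular": [0,0,0],"offset": [0,0,0],"gripper": 1},
    {"angular": [0,0,0],"offset": [0,0,0],"gripper": 1}
  ]
}}

```text
time_s: 15.3
tool_pos: [0.4555, -0.0197, 0.2662]
ee_rot: [0.233, 3.131, 0.0]
ft_force: [0.4, -0.2, -1.8]
grip_width: 0.414
grip_force: 60.6
```

Run:
```python
from h import *
plan((455,-19,262.7),81.5)
o=np.zeros((500,800,3),np.uint8)
for n in('wrist','scene','top'):
    p,P=cloud(n); np.savez(n+'5',p=p,P=P); 
    if n=='wrist': save('w5',p); o[:384,:400]=p[:,56:456]
    if n=='scene': o[:240,400:]=cv2.resize(p[160:260,210:376],(400,240))
    if n=='top': o[240:480,400:]=cv2.resize(p[120:220,150:316],(400,240))
save('c5',o)
```

```text
shift first, then turn: offset [0.7 0.6 3.5] (after turn: [0.6 0.6 3.5] ) turn [ 0.01  0.12 -0.03] yaw now 81.47
```

View pics/c5.png

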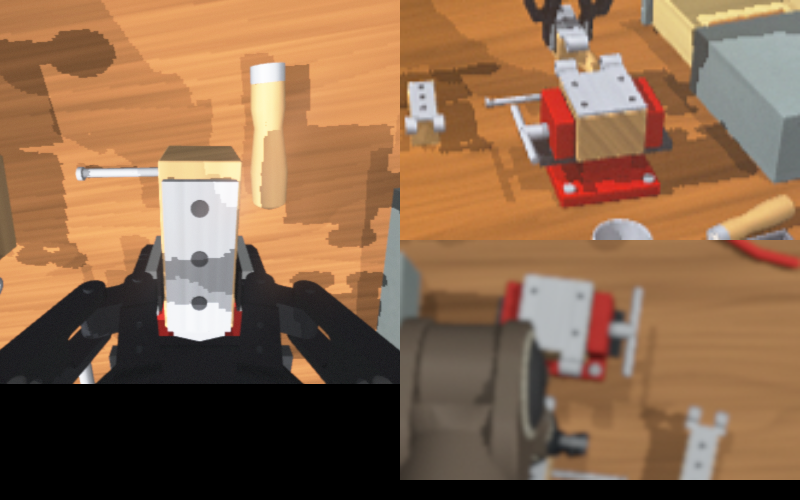

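The composite shows the flap held level in the gripper (wrist, (200,240)). In the scene crop, its knuckle is at about (572,42), facing the gap at (590,65). The arm hides the flap in the top view, so I measure it with the wrist and scene depth.

```bash
cat > m.py <<'E'
from h import *
def wr(P,p,s):  # held flap in tool frame
    A=R.from_rotvec(s['ee_rot']).as_matrix(); T=(P-np.array(s['tool_pos']))@A*1000
    hsv=cv2.cvtColor(p,cv2.COLOR_RGB2HSV)
    k=(T[...,2]>130)&(T[...,2]<152)&(abs(T[...,1])<25)&(T[...,0]>-30)&(T[...,0]<62)
    L=T[k&(hsv[...,1]<45)]; 
    z=np.median(L[:,2]); L=L[abs(L[:,2]-z)<4]
    c=np.linalg.lstsq(np.c_[L[:,:2],np.ones(len(L))],L[:,2],rcond=None)[0]
    print('leaf n',len(L),'slope deg x,y',np.rad2deg(c[:2]).round(2),'z at 0',c[2].round(2),'xmax',L[:,0].max().round(1))
    for x0 in range(-30,62,12):
        m=L[(L[:,0]>x0)&(L[:,0]<x0+12)]
        if len(m)>20: print(x0,np.percentile(m[:,1],[1,99]).round(1),np.percentile(m[:,1],[1,99]).mean().round(2),np.median(m[:,2]).round(1))
    W=T[(T[...,2]>130)&(T[...,2]<175)&(abs(T[...,1])<25)&(T[...,0]>30)&(T[...,0]<80)]; print('rear x',np.percentile(W[:,0],[95,99]).round(1))
def sc(P,yaw=-8.5,o=(.5484,-.0331),xs=(-60,10)):
    a=np.deg2rad(yaw); ex=np.array([np.cos(a),np.sin(a)]); ey=np.array([-ex[1],ex[0]])
    return np.concatenate([np.stack([(P[...,:2]-o)@ex,(P[...,:2]-o)@ey],-1)*1000,P[...,2:]*1000],-1)
E
python3 - <<'E'
from m import *
f=np.load('wrist5.npz'); wr(f['P'],f['p'],manip.state())
f=np.load('scene5.npz'); q=sc(f['P']); hsv=cv2.cvtColor(f['p'],cv2.COLOR_RGB2HSV)
g=hsv[...,1]<60
def rep(n,k):
    m=q[k]; print(n,len(m),np.percentile(m,[1,50,99],axis=0).round(1).tolist())
B=g&(abs(q[...,1])<45)
rep('leaf',B&(q[...,0]>18)&(q[...,0]<106)&(abs(q[...,2]-122)<5))
rep('kn+',B&(abs(q[...,0])<13)&(q[...,1]>8)&(q[...,2]>105))
rep('kn-',B&(abs(q[...,0])<13)&(q[...,1]<-8)&(q[...,2]>105))
rep('flapkn',B&(q[...,0]>-65)&(q[...,0]<-35)&(q[...,2]>105)&(q[...,2]<140)&(abs(q[...,1])<20))
k=B&(q[...,0]>-65)&(q[...,0]<-33)&(q[...,2]>100)&(q[...,2]<145)
v,u=np.where(k); 
for vv in range(v.min(),v.max()+1,2): uu=u[v==vv]; len(uu) and print(vv,uu.min(),uu.max(),q[vv,uu.min()].round(),q[vv,uu.max()].round())
E
```

```text
leaf n 10988 slope deg x,y [-0.01  0.07] z at 0 139.83 xmax 55.1
-30 [-16.5  14.8] -0.87 139.9
-18 [-16.3  14.9] -0.71 139.8
-6 [-18.4  16.8] -0.81 139.8
6 [-24.   22.8] -0.6 139.8
18 [-16.2  15.2] -0.5 139.8
30 [-16.1  15.2] -0.49 139.8
42 [-16.1  15.2] -0.45 139.9
rear x [60.  60.1]
leaf 490 [[19.6, -40.3, 119.3], [64.7, -1.1, 123.3], [104.9, 38.4, 126.1]]
kn+ 38 [[-1.1, 15.8, 115.1], [7.8, 25.8, 127.5], [12.8, 38.4, 131.8]]
kn- 46 [[-3.4, -40.5, 114.3], [9.0, -30.9, 128.1], [12.4, -17.3, 132.6]]
flapkn 63 [[-63.2, -15.4, 113.4], [-39.9, -3.9, 128.7], [-35.1, 9.4, 136.9]]
174 277 286 [-63. -15. 129.] [-45.   8. 136.]
176 278 287 [-51. -15. 128.] [-38.   9. 132.]
178 278 287 [-51. -15. 121.] [-36.   9. 127.]
180 279 287 [-38. -15. 122.] [-39.  10. 118.]
```

Request:
{"fn": "move_arm", "kwargs": {
  "deltas": [
    {"angular": [0,0,-0.3],"offset": [0,1.5,4],"gripper": 1},
    {"angular": [0,0,0],"offset": [-8,0,0],"gripper": 1},
    {"angular": [0,0,0],"offset": [-8,0,0],"gripper": 1},
    {"angular": [0,0,0],"offset": [0,0,0],"gripper": 1},
    {"angular": [0,0,0],"offset": [0,0,0],"gripper": 1}
  ]
}}

```text
time_s: 16.08
tool_pos: [0.4711, -0.0204, 0.2609]
ee_rot: [-0.225, -3.133, 0.0]
ft_force: [-0.4, 0.1, -2.3]
grip_width: 0.412
grip_force: 60.7
```

```bash
cat >> m.py <<'E'
def status():
    s=manip.state(); a=np.deg2rad(-8.5); ex=np.array([np.cos(a),np.sin(a)]); ey=np.array([-ex[1],ex[0]])
    A=R.from_rotvec(s['ee_rot']).as_matrix(); T=np.array(s['tool_pos'])*1000
    F=T+A@np.array([-45.5,-0.9,142.2]); d=F[:2]-[548.4,-33.1]
    print('flap axis rel jamb axis', (d@ex).round(2),(d@ey).round(2),(F[2]-120).round(2),'tool z',A[:,2].round(4),'yaw',np.rad2deg(np.arctan2(A[1,1],A[0,1])).round(2),s['ft_force'].round(1))
def screp(n=3,x=-50):
    qs=[]
    for i in range(n):
        p,P=cloud('scene'); qs.append(sc(P))
    q=np.nanmedian(qs,0); g=(cv2.cvtColor(p,cv2.COLOR_RGB2HSV)[...,1]<60)&(abs(q[...,1])<45)&(q[...,2]>105)&(q[...,2]<145)
    for nm,k in (('kn+',g&(abs(q[...,0])<13)&(q[...,1]>13)),('kn-',g&(abs(q[...,0])<13)&(q[...,1]<-15)),('flap',g&(abs(q[...,0]-x)<14)&(abs(q[...,1])<17))):
        m=q[k]; 
        if len(m): print(nm,len(m),'y',np.percentile(m[:,1],[1,99]).round(1),'z',np.percentile(m[:,2],[1,90,99]).round(1),'x',np.percentile(m[:,0],[1,99]).round(1),'x@top',np.median(m[m[:,2]>np.percentile(m[:,2],70)][:,0]).round(1))
    return p,q
E
python3 - <<'E'
from m import *
status(); p,q=screp(3,-32)
E
```

```text
flap axis rel jamb axis -32.9 0.47 -1.36 tool z [-5.e-04  0.e+00 -1.e+00] yaw 81.78 [-0.4  0.1 -2.3]
kn+ 40 y [16.  38.6] z [115.5 130.6 131.8] x [-1.2 13. ] x@top 5.3
kn- 44 y [-40.4 -16.7] z [115.3 131.8 132.7] x [-4. 12.] x@top 4.2
flap 64 y [-14.4  12. ] z [113.6 128.7 129.8] x [-45.8 -19.5] x@top -28.1
```

Request:
{"fn": "move_arm", "kwargs": {
  "deltas": [
    {"angular": [0,0,0],"offset": [0,0.3,-1.6],"gripper": 1},
    {"angular": [0,0,0],"offset": [-7,0,0],"gripper": 1},
    {"angular": [0,0,0],"offset": [-7,0,0],"gripper": 1},
    {"angular": [0,0,0],"offset": [-6,0,0],"gripper": 1},
    {"angular": [0,0,0],"offset": [-4,0,0],"gripper": 1},
    {"angular": [0,0,0],"offset": [0,0,0],"gripper": 1},
    {"angular": [0,0,0],"offset": [0,0,0],"gripper": 1}
  ]
}}

```text
time_s: 17.1
tool_pos: [0.4947, -0.0235, 0.2625]
ee_rot: [-0.225, -3.133, 0.0]
ft_force: [-0.4, -0.3, -1.2]
grip_width: 0.413
grip_force: 60.7
```

Run:
```python
from m import *
status(); p,q=screp(3,-9)
```

```text
flap axis rel jamb axis -9.04 0.91 0.27 tool z [-4.e-04  0.e+00 -1.e+00] yaw 81.79 [-0.4 -0.3 -1.2]
kn+ 41 y [13.3 38.1] z [116.  131.  131.7] x [-3.4 12.7] x@top 5.8
kn- 43 y [-40.2 -16.8] z [114.9 130.9 131.9] x [-3.8 12.1] x@top 5.0
flap 69 y [-12.3  16.1] z [113.6 130.5 132. ] x [-20.3   4.7] x@top -4.0
```

Request:
{"fn": "move_arm", "kwargs": {
  "deltas": [
    {"angular": [0,0,0],"offset": [-5,-0.5,0],"gripper": 1},
    {"angular": [0,0,0],"offset": [-4,0,0],"gripper": 1},
    {"angular": [0,0,0],"offset": [0,0,0],"gripper": 1},
    {"angular": [0,0,0],"offset": [0,0,0],"gripper": 1},
    {"angular": [0,0,0],"offset": [0,0,0],"gripper": 1}
  ]
}}

```text
time_s: 17.88
tool_pos: [0.5036, -0.0252, 0.2625]
ee_rot: [-0.225, -3.133, 0.0]
ft_force: [-0.5, -0.1, -1.9]
grip_width: 0.411
grip_force: 60.7
```

Run:
```python
from m import *
status(); p,q=screp(4,0)
save('s6',cv2.resize(p[155:225,245:345],None,fx=7,fy=7,interpolation=cv2.INTER_CUBIC))
s=manip.state(); p,P=cloud('wrist'); wr(P,p,s)
```

```text
flap axis rel jamb axis 0.0 0.47 0.34 tool z [-2.e-04  0.e+00 -1.e+00] yaw 81.79 [-0.5 -0.1 -1.9]
kn+ 43 y [16.2 38.2] z [115.1 130.8 131.3] x [-0.7 12.8] x@top 4.2
kn- 44 y [-40.1 -16.6] z [114.9 130.7 131.7] x [-2.2 12.9] x@top 3.5
flap 69 y [-13.9  16.5] z [116.6 130.8 131.7] x [-13.3  13.3] x@top 4.5
leaf n 11058 slope deg x,y [-0.02  0.12] z at 0 140.32 xmax 52.7
-30 [-16.5  15. ] -0.78 140.4
-18 [-16.6  15. ] -0.81 140.3
-6 [-18.3  16.7] -0.78 140.4
6 [-24.   22.7] -0.61 140.3
18 [-16.2  15.2] -0.53 140.3
30 [-16.2  15.2] -0.49 140.2
42 [-16.1  15.3] -0.39 140.3
rear x [60.4 60.5]
```

View pics/s6.png

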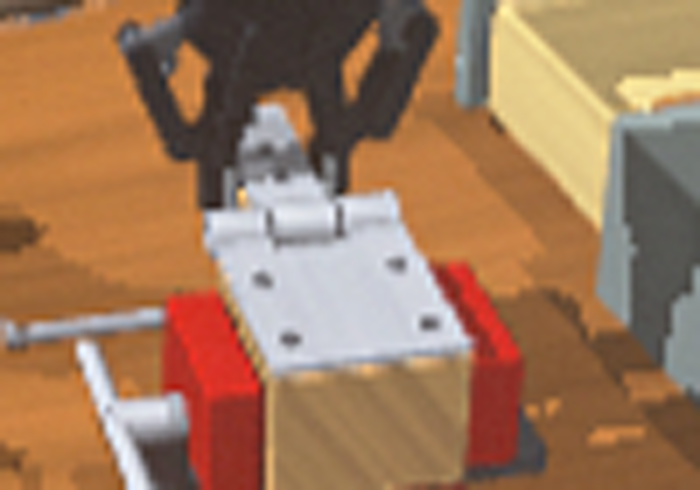

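The flap knuckle at (305,222) sits in the gap between the fixed knuckles at (235,222) and (372,205), with a dark slit on each side. I'll do a last fit of the knuckle circles.

Run:
```python
from m import *
from scipy.optimize import least_squares
ps=[cloud('scene') for _ in range(6)]; q=sc(np.nanmean([P for _,P in ps],0)); p=np.mean([a for a,_ in ps],0)
hsv=cv2.cvtColor(p.astype(np.uint8),cv2.COLOR_RGB2HSV)
for zc in(124.5,126):
  for n,y0,y1 in(('-',-37,-20),('flap',-9,9),('+',20,36)):
    m=q[(hsv[...,1]<60)&(q[...,1]>y0)&(q[...,1]<y1)&(abs(q[...,0])<10)&(q[...,2]>zc)&(q[...,2]<140)]
    r=least_squares(lambda c:np.hypot(m[:,0]-c[0],m[:,2]-c[1])-10,[0,120],loss='soft_l1')
    print(zc,n,len(m),r.x.round(2),np.sqrt(np.mean(r.fun**2)).round(2))
# slit positions: brightness along knuckle row line
g=p.mean(2)
for v in range(184,190): print(v,g[v,272:304].round().astype(int).tolist())
c,W=cal('scene'); 
for y in(-40,-16,-13,13,16,40):
    a=np.deg2rad(-8.5); w=np.array([.5484,-.0331])+(3*np.array([np.cos(a),np.sin(a)])+y*np.array([-np.sin(a),np.cos(a)]))/1000
    k=np.array(c['view'])@[*w,.1295,1]; print(y,(c['fx']*k[0]/k[2]+c['cx']).round(2),(c['fy']*k[1]/k[2]+c['cy']).round(2))
```

```text
124.5 - 17 [  1.64 121.21] 0.6
124.5 flap 18 [  1.68 121.02] 0.65
124.5 + 17 [  2.16 121.  ] 0.86
126 - 17 [  1.64 121.21] 0.6
126 flap 18 [  1.68 121.02] 0.65
126 + 17 [  2.16 121.  ] 0.86
184 [130, 88, 55, 44, 65, 138, 134, 155, 180, 180, 195, 197, 214, 217, 216, 212, 213, 214, 216, 220, 211, 147, 229, 231, 227, 224, 220, 218, 217, 216, 137, 125]
185 [131, 120, 155, 193, 195, 206, 200, 202, 208, 204, 211, 140, 226, 234, 232, 230, 229, 226, 224, 224, 230, 106, 216, 218, 216, 214, 212, 212, 211, 219, 140, 127]
186 [133, 130, 159, 229, 230, 227, 225, 222, 220, 216, 224, 114, 201, 226, 224, 223, 221, 218, 216, 214, 220, 116, 204, 194, 190, 187, 185, 177, 187, 200, 151, 130]
187 [131, 127, 144, 220, 220, 217, 216, 215, 215, 213, 217, 129, 175, 198, 196, 194, 193, 190, 188, 186, 189, 108, 189, 189, 185, 201, 201, 196, 200, 206, 200, 133]
188 [130, 126, 182, 208, 199, 195, 193, 192, 188, 186, 194, 142, 152, 165, 163, 160, 158, 156, 153, 151, 152, 93, 156, 202, 204, 211, 212, 213, 213, 214, 218, 165]
189 [127, 124, 195, 191, 184, 180, 190, 202, 202, 200, 205, 197, 113, 126, 126, 139, 138, 153, 154, 152, 171, 184, 195, 212, 213, 213, 214, 214, 215, 215, 217, 210]
-40 274.27 185.68
-16 282.37 184.77
-13 283.39 184.65
13 292.11 183.67
16 293.11 183.55
40 301.11 182.65
```

```bash
python3 -c "
from m import *
status(); print(manip.job_done())"
```

```text
flap axis rel jamb axis 0.1 0.48 0.38 tool z [-1.e-04  0.e+00 -1.e+00] yaw 81.79 [-0.6  0.1 -1.6]
the job is handed in; nothing more can be done
None
```

Job handed in, verdict not shown: the stick lies flat in the drawer, and the flap is held level in the gap with its knuckle axis within about 0.5 mm of the fixed one and no sign of it leaning on the vice.

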